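Fetch the stir bar box from between two cartons

ROBOT

A 6-joint arm with a two-finger parallel gripper is mounted at the origin on a cart in front of the work surface, level with it; the furniture and walls round the work are solid. World frame = base frame: x ahead of the robot, y to its left, z up, the work surface at z = 0. Lengths are in m, angles in rad, forces in N, time in s.
With the tool pointing down it reaches from about 0.425 to 0.95 m from the base axis. Payload 14.7 kg.
Tool frame: the origin (TCP) lies at the very end of the fingers, on their centre line; the grasp point (between the pads) lies 19 mm behind it; z points along the fingers, y is the line along which they close (so a half turn about z gives the same grasp; the last joint's range is limited). The gripper opens to 85 mm and grips with 20 to 120 N. Pads are 22 mm wide; open, the fingers measure 114 mm over their backs; the gripper's body (76 mm by 85 mm) begins 54 mm behind the grasp point. The pads swing forward as they close: fully open they stand 13 mm farther back than shut.
Start: joints at [1.223, 0.48, 1.596, -0, 1.065, -0.047], TCP at [0.193, 0.621, 0.231] pointing down, gripper open.
Joint ranges: [-2.75, 2.75], [-0.82, 2.05], [0.23, 2.67], [-1.56, 4.7], [0.09, 2.69], [-2.92, 2.92]. Speed limits (rad/s): [1.89, 1.89, 2.39, 3.01, 3.01, 3.01].

INTERFACE

Orientations are given as [roll, pitch, yaw] about the fixed x, y, z axes, in that order (R = Rz(yaw) Ry(pitch) Rx(roll)).
In Python, from cell import monitor, vision, workorder gives the robot as it stands.
- The arm moves only by the tool step_arm, never from a script. Its argument "moves" is text: rows parted by semicolons, each of 7 numbers parted by spaces: the shift along the tool's x, y, z in cm, then the turn, a rotation vector about the tool's x, y, z in rad, then the gripper's target within -1 to 1 (fully open at 1, half-way at 0, shut at -1). In form: x y z wx wy wz fingers; .... A call has 1 to 8 rows; each row shifts and turns the commanded pose from where the row before left it, along the tool's axes as they then stand; what a row does not reach is not made up. A row lasts 1/12 s, in which the tool goes at most 41.7 mm and 7.16 degrees, less where a joint would pass 70% of its speed; a pose out of reach is approached as far as the arm can. A call with a gripper value outside its range is refused whole. The fingers move at their own pace and stop on an object; the grip force is fixed at half the most. Time passes only in rows, so rows that do not move let the fingers close. It gives the time, the measured TCP pose, the force, the opening and the grip force at its end, in the units of the state.
- monitor.sense(): the state, without advancing time (a new reading comes with each control period).
- vision.snapshot(name): name is "scene" or "side" or "wrist"; returns a dict with "image" (420x560x3 uint8, blue, green, red), "vfov" (degrees; the focal length in pixels is half the picture's height over the tangent of half this angle, whatever the lens; pixels are square), "cx", "cy" (the principal point, pixels), "xyz" and "rotation" of the camera in the world; the wrist camera has in their place "hand_eye" (4x4, takes a point from camera to tool coordinates, whose origin is the TCP and whose axes are the flange's). Camera axes: x right, y down, z forward; pixel columns grow to the right and rows downward; lengths in m; the calibration is good to about 2 mm. A picture is of the moment at which its call begins: read the wrist's pose just before it. There is no depth.
- workorder.finish_job(): hands the job in; it is judged then, once.
The state is a dict: "time_s": time; "joint_positions": joint angles; "dq": joint speeds; "tau": joint torques, N m; "ee_pos": TCP position; "orientation": TCP orientation; "force": force on the tool from outside, world axes, zero at the start; "torque": the same for the moment, N m; "width": finger opening in m; "grasp_force": force on a finger pad.
Only numpy, scipy, OpenCV 4.12 (cv2) and the standard library are available. Lean on these libraries where they do the work, as an engineer would, in place of code of your own. Each camera call takes 0.05 s, during which the arm holds its last target. There are 200 camera calls.

TASK

The blue box of stir bars is stacked between two cartons of sealing film. Lift off the upper carton and stand it aside, underside down, on the clear worktop; then put the blue box flat and right way up in the metal tray, and set the upper carton back squarely on the lower one, lined up with it. Leave the lower carton where it stands, keep the boxes upright and set them down rather than dropping them.

Things in the scene. Friction and masses are not known exactly. Their poses are not given: they have to be found in the camera images.
- carton_bottom: lower carton of sealing film, white with green bands, 52 (own x) x 130 (own y) x 52 mm high, loose, stands on the worktop under the blue box; origin at the centre of its underside, z up; about 0.2 kg
- stir_box: blue flat box with a clear lid that stays shut, holding white stir bars; body 54 mm wide (own x from -25 to +29 mm) with a small lip on the lid to x = -29 mm, 84 mm long (own y), 27 mm high; loose, lies on the lower carton, long sides roughly parallel to it; origin on its underside, z up; about 0.1 kg. Grip it across its 54 mm width, with the fingertips no lower than its underside while it lies on the carton
- carton_top: upper carton of sealing film, same look and size as the lower one: 52 (own x) x 130 (own y) x 52 mm high, loose, lies on the blue box, so its underside starts about 79 mm above the worktop; origin at the centre of its underside, z up; about 0.2 kg. Grip across its 52 mm width
- tray: shallow bare metal tray, fixed on the worktop, 170 (own x) x 130 (own y) mm outside, 164 x 124 mm inside, rim 18.5 mm high, floor 3 mm thick; origin at the centre of its underside. The worktop between the stack and the tray is clear
There are look-alikes about, which are no part of the job. What is shaped like the stir_box but purple is not meant.

How it is judged:
By the outcome, as a careful person would: the job done as asked, in the order asked, and still so for the second after the job is handed in, with the robot touching nothing.
It also fails if it takes over 72 s, if anything falls off the work surface, if the arm or the gripper's body presses on something with over 40 N, if the wrist force passes 120 N, or if a joint passes its speed limit or range.

## Working session

There is one attempt and no reset: what is moved stays moved. The work goes in short steps, Python scripts to look and compute and a tool call to move; the robot and the scene stay as the last step left them, time stands still between calls to the robot, and variables do not carry over. Pictures are saved under pics/ and viewed, at most 10 in all, crops included, and the job is handed in when it is done.

Besides the shell and the picture viewer there is one more tool, called after "Call:" as a command line: name --argument value ..., lists and objects as JSON in quotes. step_arm: Moves the arm, as the interface text tells. Its arguments: {"type":"object","properties":{"moves":{"type":"string"}},"required":["moves"]}

```bash
ls; mkdir -p pics; python3 - <<'E'
from cell import monitor, vision
import cv2,pickle
print(monitor.sense())
for n in ["scene","side"]:
    s=vision.snapshot(n); pickle.dump(s,open(f"pics/{n}0.pkl","wb")); cv2.imwrite(f"pics/{n}0.png",s["image"])
    print({k:v for k,v in s.items() if k!="image"})
E
```

```text
pics
{'time_s': 0.0, 'joint_positions': array([ 1.22340736e+00,  4.80814021e-01,  1.59687726e+00, -2.66488451e-05,
        1.06507132e+00, -4.65696092e-02]), 'dq': array([-0.00020921, -0.0004588 ,  0.00047001,  0.00092173, -0.00092789,
        0.00037815]), 'tau': array([ 1.16632502e-03, -9.50663567e+01, -4.30166459e+01, -4.28020685e-04,
        1.27744334e-02,  1.47199330e-04]), 'ee_pos': array([0.19242849, 0.62044017, 0.23068268]), 'orientation': array([-3.14042289e+00, -3.11917009e-05,  2.84078620e+00]), 'force': array([-0.06537819, -0.32106096,  0.07493755]), 'torque': array([0.04858388, 0.02816555, 0.00057303]), 'grasp_force': 0.0, 'width': 0.08517690351805249}
{'vfov': 50.225187793013006, 'cx': 276.81352458153805, 'cy': 205.16855050577027, 'xyz': array([-0.07852034, -0.57474399,  1.00833759]), 'rotation': array([-2.45508619, -0.00579198, -0.83004925])}
{'vfov': 51.11150002504168, 'cx': 282.35595679585873, 'cy': 207.767431749942, 'xyz': array([0.25494692, 0.75360621, 0.80637973]), 'rotation': array([-2.26457742,  0.00605552, -2.84929626])}
```

View pics/scene0.png

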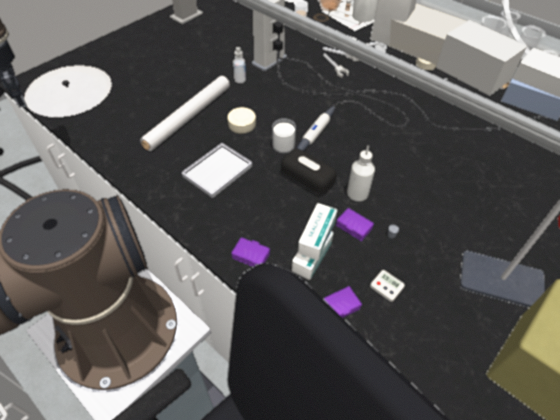

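View pics/side0.png

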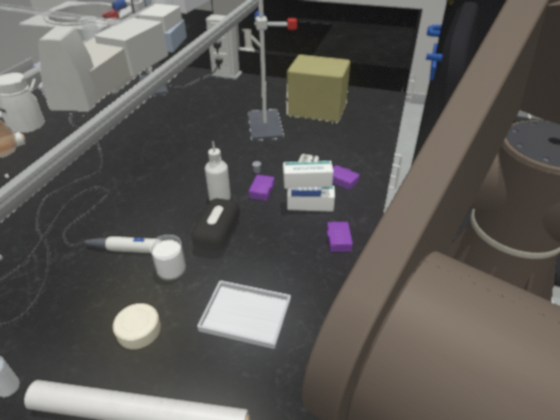

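Scene shows the stack at about (316,240) and the tray at (217,170); side shows the stack at (310,185) and the tray at (246,313). I'll enlarge the stack and tray.

```bash
cat > h.py <<'E'
import numpy as np,cv2,pickle
from scipy.spatial.transform import Rotation as R
def cam(s,tool=None):
    f=s["image"].shape[0]/2/np.tan(np.radians(s["vfov"]/2))
    if "hand_eye" in s:
        p,o=tool; Rt=R.from_euler("xyz",o).as_matrix(); H=s["hand_eye"]
        return f,s["cx"],s["cy"],Rt@H[:3,3]+p,Rt@H[:3,:3]
    return f,s["cx"],s["cy"],s["xyz"],R.from_euler("xyz",s["rotation"]).as_matrix()
def onz(c,uv,z):
    f,cx,cy,p,M=c; d=M@np.array([(uv[0]-cx)/f,(uv[1]-cy)/f,1]); return p+d*(z-p[2])/d[2]
def proj(c,P):
    f,cx,cy,p,M=c; q=(np.atleast_2d(P)-p)@M; return q[:,:2]/q[:,2:]*f+[cx,cy]
def crop(im,x0,y0,w,h,k):
    o=cv2.resize(im[y0:y0+h,x0:x0+w],None,fx=k,fy=k,interpolation=cv2.INTER_CUBIC)
    for i in range(0,w,10): cv2.putText(o,str(x0+i),(i*k,9),0,.35,(0,0,255),1); cv2.line(o,(i*k,0),(i*k,3),(0,0,255))
    for i in range(10,h,10): cv2.putText(o,str(y0+i),(0,i*k+4),0,.35,(0,0,255),1)
    return o
E
python3 - <<'E'
from h import *
a=pickle.load(open("pics/scene0.pkl","rb"))["image"];b=pickle.load(open("pics/side0.pkl","rb"))["image"]
t=np.hstack([crop(a,285,195,66,85,6)[:510],crop(b,275,145,66,85,6)[:510]])
cv2.imwrite("pics/c1.png",t)
t=np.hstack([crop(a,175,135,80,70,5),crop(b,193,270,80,70,5)]);t2=t
cv2.imwrite("pics/c2.png",np.hstack([crop(a,175,135,80,70,5),crop(b,195,275,100,75,4)[:350] if 0 else cv2.copyMakeBorder(crop(b,195,275,100,75,4),0,50,0,0,0)]))
E
```

```text
(no output)
```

View pics/c1.png

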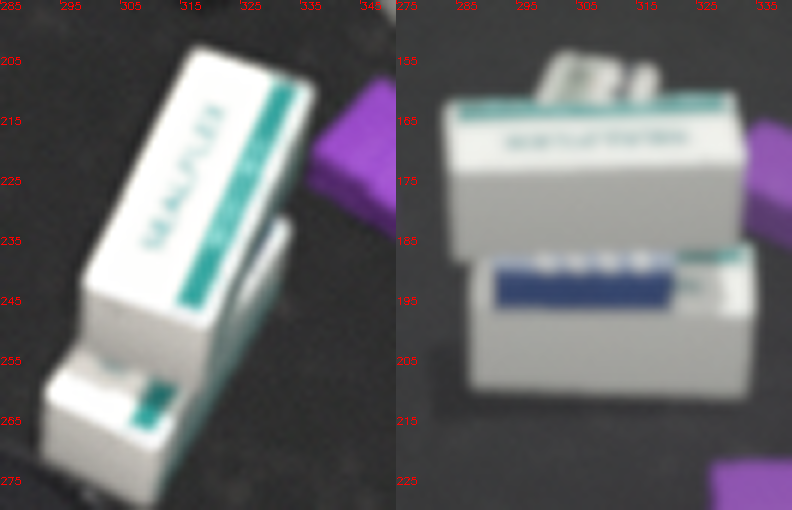

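View pics/c2.png

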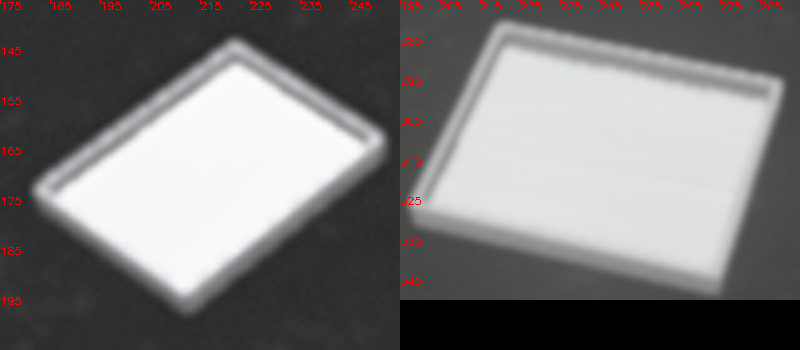

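Stack corners read: top carton top at scene (317.5,203),(337,210),(320,249),(299,241); blue box visible in the side view at (291–321,196). Tray rim corners are clear in both.

```bash
python3 - <<'E'
from h import *
A=cam(pickle.load(open("pics/scene0.pkl","rb")));B=cam(pickle.load(open("pics/side0.pkl","rb")))
def show(n,c,l,z): print(n); [print("  ",p,onz(c,p,z)[:2].round(4)) for p in l]
show("top A",A,[(317.5,202.8),(337.3,209.7),(319.7,249.2),(298.8,241.3)],.131)
show("top B",B,[(283.5,161.7),(331.5,160.8),(333.2,171.7),(284,173.3)],.131)
show("bot A",A,[(292.5,260),(310.8,270),(333.7,232.5)],.052)
show("bot B",B,[(334.5,197.5),(334.3,185.5),(287.3,196.3)],.052)
show("bot A0",A,[(310.8,279.5),(292,272)],0)
show("bot B0",B,[(287.3,209.7),(333.7,211.2)],0)
show("blue B",B,[(291.5,196.2),(321,196.2)],.052)
show("tray A",A,[(222,143),(252,162.4),(212.4,194.6),(182,172.6)],.0185)
show("tray B",B,[(220.5,280.5),(290.7,295.5),(274.5,345),(198.2,328.2)],.0185)
E
```

```text
top A
   (317.5, 202.8) [ 0.5315 -0.1641]
   (337.3, 209.7) [ 0.5477 -0.2149]
   (319.7, 249.2) [ 0.4252 -0.2573]
   (298.8, 241.3) [ 0.409  -0.2066]
top B
   (283.5, 161.7) [ 0.547  -0.2136]
   (331.5, 160.8) [ 0.4212 -0.2548]
   (333.2, 171.7) [ 0.4061 -0.2049]
   (284, 173.3) [ 0.5299 -0.1611]
bot A
   (292.5, 260) [ 0.399  -0.1989]
   (310.8, 270) [ 0.4078 -0.2512]
   (333.7, 232.5) [ 0.5365 -0.2226]
bot B
   (334.5, 197.5) [ 0.3953 -0.1966]
   (334.3, 185.5) [ 0.4069 -0.2507]
   (287.3, 196.3) [ 0.5219 -0.1651]
bot A0
   (310.8, 279.5) [ 0.4126 -0.2516]
   (292, 272) [ 0.3966 -0.2016]
bot B0
   (287.3, 209.7) [ 0.523  -0.1691]
   (333.7, 211.2) [ 0.3946 -0.1998]
blue B
   (291.5, 196.2) [ 0.5108 -0.1688]
   (321, 196.2) [ 0.4323 -0.1918]
tray A
   (222, 143) [0.5952 0.2727]
   (252, 162.4) [0.5982 0.1405]
   (212.4, 194.6) [0.4262 0.133 ]
   (182, 172.6) [0.4232 0.2658]
tray B
   (220.5, 280.5) [0.5948 0.1437]
   (290.7, 295.5) [0.425  0.1397]
   (274.5, 345) [0.4217 0.2715]
   (198.2, 328.2) [0.5885 0.2789]
```

```bash
python3 - <<'E'
from h import *
A=cam(pickle.load(open("pics/scene0.pkl","rb")));B=cam(pickle.load(open("pics/side0.pkl","rb")))
for n,c,l,z in [("purple250",A,[(233,252),(245,240),(270,248),(258,268)],.015),("purple B",B,[(328,223),(349,223),(352,249),(330,250)],.015),("purple342",A,[(325,305),(360,303)],.02),("purple355",A,[(336,222),(373,225)],.02),("blackbox",A,[(281,172),(322,192)],0),("bottle",A,[(358,196)],0),("bottle B",B,[(218,196)],0),("blackB",B,[(195,240),(215,250)],0)]:
    print(n,*[onz(c,p,z)[:2].round(3) for p in l])
E
```

```text
purple250 [ 0.33  -0.053] [ 0.378 -0.049] [ 0.405 -0.116] [ 0.339 -0.135]
purple B [ 0.397 -0.129] [ 0.342 -0.145] [ 0.318 -0.05 ] [ 0.37 -0.03]
purple342 [ 0.372 -0.328] [ 0.434 -0.387]
purple355 [ 0.59  -0.194] [ 0.651 -0.275]
blackbox [0.642 0.059] [ 0.664 -0.086]
bottle [ 0.724 -0.174]
bottle B [ 0.738 -0.172]
blackB [0.722 0.019] [0.657 0.038]
```

Call:
step_arm --moves "0 0 0 0 0 0.12 1;-2.5 -2.5 0 0 0 0.12 1;-2.5 -2.5 0 0 0 0.12 1;-2 -2.5 0 0 0 0.12 1;-2 -2.5 0 0 0 0.12 1;-2 -2.5 0 0 0 0.12 1;-2 -2.5 0 0 0 0.12 1;0 0 0 0 0 0.12 1"

```text
time_s: 0.77
ee_pos: [0.1905, 0.4225, 0.2306]
orientation: [-3.138, 0.003, 1.874]
force: [0.6, 2.1, -0.8]
width: 0.0854
grasp_force: 0.0
```

```bash
cat >> h.py <<'E'
def plan(start,wps,nd=1):
    """start (x,y,z,yaw); wps list of (x,y,z,yaw,n): print row numbers, tool axes cm"""
    x,y,z,a=start; rows=[]
    for X,Y,Z,A,n in wps:
        for i in range(n,0,-1):
            dx,dy,dz,da=(X-x)/i,(Y-y)/i,(Z-z)/i,(A-a)/i
            c,s=np.cos(a),np.sin(a)
            tx,ty,tz=[round(100*v,nd) for v in (c*dx+s*dy, s*dx-c*dy, -dz)]; w=round(-da,3)
            rows.append((tx,ty,tz,w)); tx/=100;ty/=100
            x+=c*tx+s*ty; y+=s*tx-c*ty; z-=tz/100; a-=w
    for k in range(0,len(rows),8): print("; ".join("%g %g %g 0 0 %g G"%r for r in rows[k:k+8]))
    print("end",round(x,4),round(y,4),round(z,4),round(a,4))
E
python3 - <<'E'
from h import *
plan((.1905,.4225,.2306,1.874),[(.42,.25,.24,1.3,8),(.42,-.07,.24,.6,9),(.46,-.2,.26,.33,5)])
E
```

```text
-2.9 2.1 -0.1 0 0 0.072 G; -2.8 2.3 -0.1 0 0 0.072 G; -2.6 2.5 -0.1 0 0 0.072 G; -2.4 2.7 -0.1 0 0 0.072 G; -2.2 2.8 -0.1 0 0 0.071 G; -2 3 -0.1 0 0 0.072 G; -1.8 3.1 -0.2 0 0 0.071 G; -1.5 3.2 -0.1 0 0 0.072 G
-3.4 1 -0 0 0 0.078 G; -3.3 1.2 -0 0 0 0.078 G; -3.2 1.5 -0 0 0 0.078 G; -3.1 1.7 -0 0 0 0.078 G; -3 2 -0 0 0 0.078 G; -2.8 2.2 -0 0 0 0.077 G; -2.7 2.4 -0 0 0 0.078 G; -2.4 2.6 -0 0 0 0.077 G
-2.3 2.7 -0 0 0 0.078 G; -0.8 2.6 -0.4 0 0 0.054 G; -0.7 2.6 -0.4 0 0 0.054 G; -0.5 2.7 -0.4 0 0 0.054 G; -0.4 2.7 -0.4 0 0 0.054 G; -0.2 2.7 -0.4 0 0 0.054 G
end 0.46 -0.2 0.2596 0.33
```

Call:
step_arm --moves "-2.9 2.1 -0.1 0 0 0.072 1; -2.8 2.3 -0.1 0 0 0.072 1; -2.6 2.5 -0.1 0 0 0.072 1; -2.4 2.7 -0.1 0 0 0.072 1; -2.2 2.8 -0.1 0 0 0.071 1; -2 3 -0.1 0 0 0.072 1; -1.8 3.1 -0.2 0 0 0.071 1; -1.5 3.2 -0.1 0 0 0.072 1"

```text
time_s: 1.43
ee_pos: [0.4244, 0.2557, 0.2404]
orientation: [-3.142, 0.0, 1.303]
force: [-0.7, 0.8, 0.0]
width: 0.0857
grasp_force: 0.0
```

Call:
step_arm --moves "-3.4 1 0 0 0 0.078 1; -3.3 1.2 0 0 0 0.078 1; -3.2 1.5 0 0 0 0.078 1; -3.1 1.7 0 0 0 0.078 1; -3 2 0 0 0 0.078 1; -2.8 2.2 0 0 0 0.077 1; -2.7 2.4 0 0 0 0.078 1; -2.4 2.6 0 0 0 0.077 1"

```text
time_s: 2.1
ee_pos: [0.4257, -0.0289, 0.2403]
orientation: [-3.142, 0.0, 0.681]
force: [1.3, 1.1, 0.5]
width: 0.0855
grasp_force: 0.0
```

Call:
step_arm --moves "-2.3 2.7 0 0 0 0.078 1; -0.8 2.6 -0.4 0 0 0.054 1; -0.7 2.6 -0.4 0 0 0.054 1; -0.5 2.7 -0.4 0 0 0.054 1; -0.4 2.7 -0.4 0 0 0.054 1; -0.2 2.7 -0.4 0 0 0.054 1; 0 0 0 0 0 0 1; 0 0 0 0 0 0 1"

```text
time_s: 2.77
ee_pos: [0.4666, -0.1934, 0.26]
orientation: [-3.141, 0.0, 0.335]
force: [-0.2, 1.5, 0.6]
width: 0.0854
grasp_force: 0.0
```

```bash
cat >> h.py <<'E'
def wrist(n):
    from cell import monitor, vision
    m=monitor.sense(); s=vision.snapshot("wrist"); s["tool"]=(m["ee_pos"],m["orientation"])
    pickle.dump(s,open(f"pics/{n}.pkl","wb")); print(m["ee_pos"].round(4),m["orientation"].round(4))
    return s,cam(s,s["tool"])
E
python3 - <<'E'
from h import *
s,c=wrist("w1"); print(s["hand_eye"].round(3)); 
cv2.imwrite("pics/w1.png",crop(s["image"],0,0,560,420,1))
print("top pred",proj(c,[(.477,-.21,.131)]).round())
E
```

```text
[ 0.4666 -0.1934  0.26  ] [-3.1414e+00  2.0000e-04  3.3490e-01]
[[-0.    -0.96  -0.279  0.07 ]
 [ 1.    -0.001  0.    -0.001]
 [-0.    -0.279  0.96  -0.142]
 [ 0.     0.     0.     1.   ]]
top pred [[302. 188.]]
```

View pics/w1.png

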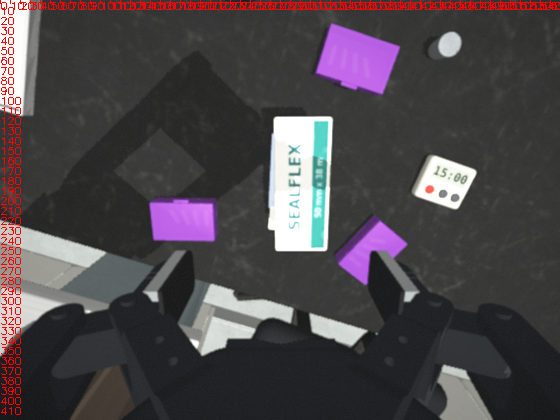

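Top carton's top face corners are at about (274,116),(333,117),(327,250),(275,250) px; fingers straddle it well.

```bash
python3 - <<'E'
from h import *
s=pickle.load(open("pics/w1.pkl","rb"));c=cam(s,s["tool"])
P=np.array([onz(c,p,.131)[:2] for p in [(274,116),(333,117),(327,250),(275,250)]])
print(P.round(4),P.mean(0)); 
for i in range(4): d=P[i]-P[(i+1)%4]; print(np.hypot(*d).round(4),np.degrees(np.arctan2(d[1],d[0])).round(1))
plan((.4666,-.1934,.26,.335),[(.477,-.2095,.15,.335,6),(.477,-.2095,.088,.335,6)])
E
```

```text
[[ 0.53   -0.1642]
 [ 0.5464 -0.2137]
 [ 0.425  -0.2562]
 [ 0.4078 -0.2068]] [ 0.47731382 -0.21025308]
0.0522 108.2
0.1286 19.3
0.0523 -70.8
0.1294 -160.8
0.1 0.3 1.8 0 0 -0 G; 0.1 0.3 1.8 0 0 -0 G; 0.1 0.3 1.8 0 0 -0 G; 0.1 0.3 1.9 0 0 -0 G; 0 0.3 1.8 0 0 -0 G; 0.1 0.4 1.9 0 0 -0 G; -0 -0 1 0 0 -0 G; -0 -0 1 0 0 -0 G
-0 -0 1 0 0 -0 G; -0 -0 1.1 0 0 -0 G; -0 -0 1 0 0 -0 G; -0 -0 1.1 0 0 -0 G
end 0.4776 -0.2097 0.088 0.335
```

Call:
step_arm --moves "0.1 0.3 1.8 0 0 0 1; 0.1 0.3 1.8 0 0 0 1; 0.1 0.3 1.8 0 0 0 1; 0.1 0.3 1.9 0 0 0 1; 0 0.3 1.8 0 0 0 1; 0.1 0.4 1.9 0 0 0 1; 0 0 1 0 0 0 1; 0 0 1 0 0 0 1"

```text
time_s: 3.48
ee_pos: [0.4769, -0.2076, 0.1294]
orientation: [-3.141, 0.001, 0.338]
force: [-0.4, 0.5, 0.8]
width: 0.0853
grasp_force: 0.0
```

Call:
step_arm --moves "0 0 1 0 0 0 1; 0 0 1.1 0 0 0 1; 0 0 1 0 0 0 1; 0 0 1.1 0 0 0 1; 0 0 0 0 0 0 1; 0 0 0 0 0 0 1"

```text
time_s: 3.98
ee_pos: [0.4772, -0.2083, 0.0879]
orientation: [-3.141, 0.001, 0.337]
force: [0.1, -0.5, 0.2]
width: 0.0857
grasp_force: 0.0
```

Call:
step_arm --moves "0 0.2 0 0 0 0 1; 0 0 0 0 0 0 0.5; 0 0 0 0 0 0 0.35; 0 0 0 0 0 0 0.25; 0 0 0 0 0 0 0.15; 0 0 0 0 0 0 0; 0 0 0 0 0 0 -0.5; 0 0 0 0 0 0 -1"

```text
time_s: 4.65
ee_pos: [0.4784, -0.2106, 0.0889]
orientation: [3.141, -0.0, 0.337]
force: [-0.8, 1.6, 7.3]
width: 0.0514
grasp_force: 62.0
```

Call:
step_arm --moves "0 0 0 0 0 0 -1; 0 0 0 0 0 0 -1; 0 0 0 0 0 0 -1; 0 0 -0.2 0 0 0 -1; 0 0 -0.4 0 0 0 -1; 0 0 -0.6 0 0 0 -1; 0 0 -0.8 0 0 0 -1; 0 0 -1 0 0 0 -1"

```text
time_s: 5.32
ee_pos: [0.478, -0.2104, 0.1189]
orientation: [-3.141, 0.0, 0.337]
force: [0.5, 0.2, -2.0]
width: 0.0513
grasp_force: 62.8
```

```bash
python3 - <<'E'
from h import *
plan((.478,-.2104,.1189,.337),[(.48,-.2,.16,.337,3),(.515,.03,.15,.337,10),(.515,.03,.04,.337,8),(.515,.03,.0115,.337,5)])
E
```

```text
0.2 -0.3 -1.4 0 0 -0 G; 0.2 -0.3 -1.4 0 0 -0 G; 0.1 -0.3 -1.3 0 0 -0 G; 1.1 -2.1 0.1 0 0 -0 G; 1.1 -2.1 0.1 0 0 -0 G; 1.1 -2 0.1 0 0 -0 G; 1.1 -2.1 0.1 0 0 -0 G; 1.1 -2 0.1 0 0 -0 G
1.1 -2.1 0.1 0 0 -0 G; 1.1 -2 0.1 0 0 -0 G; 1.1 -2.1 0.1 0 0 -0 G; 1.1 -2 0.1 0 0 -0 G; 1 -2.1 0.1 0 0 -0 G; 0 0 1.4 0 0 -0 G; 0 0 1.4 0 0 -0 G; 0 0 1.4 0 0 -0 G
0 0 1.4 0 0 -0 G; 0 0 1.3 0 0 -0 G; 0 0 1.4 0 0 -0 G; 0 0 1.3 0 0 -0 G; 0 0 1.4 0 0 -0 G; 0 0 0.6 0 0 -0 G; 0 0 0.6 0 0 -0 G; 0 0 0.5 0 0 -0 G
0 0 0.6 0 0 -0 G; 0 0 0.5 0 0 -0 G
end 0.5145 0.0302 0.0119 0.337
```

Call:
step_arm --moves "0.2 -0.3 -1.4 0 0 0 -1; 0.2 -0.3 -1.4 0 0 0 -1; 0.1 -0.3 -1.3 0 0 0 -1; 0.6 -1 0.1 0 0 0 -1; 1.1 -2.1 0.1 0 0 0 -1; 1.1 -2.1 0.1 0 0 0 -1; 1.1 -2 0.1 0 0 0 -1; 1.1 -2.1 0.1 0 0 0 -1"

```text
time_s: 5.98
ee_pos: [0.4963, -0.0945, 0.1542]
orientation: [-3.142, -0.0, 0.336]
force: [1.0, -1.3, -3.2]
width: 0.0516
grasp_force: 63.1
```

Call:
step_arm --moves "1.1 -2.1 0.1 0 0 0 -1; 1.1 -2.1 0.1 0 0 0 -1; 1.1 -2.1 0.1 0 0 0 -1; 1.1 -2.1 0.1 0 0 0 -1; 1.1 -2 0.1 0 0 0 -1; 1.1 -2 0.1 0 0 0 -1; 0.5 -1 0.5 0 0 0 -1; 0 0 1.4 0 0 0 -1"

```text
time_s: 6.65
ee_pos: [0.5202, 0.0564, 0.1301]
orientation: [3.141, -0.003, 0.339]
force: [0.6, -0.8, -2.3]
width: 0.0516
grasp_force: 63.1
```

Call:
step_arm --moves "0 0 1.4 0 0 0 -1; 0 0 1.4 0 0 0 -1; 0 0 1.4 0 0 0 -1; 0 0 1.4 0 0 0 -1; 0 0 1.4 0 0 0 -1; 0 0 1.4 0 0 0 -1; 0 0 0.8 0 0 0 -1; 0 0 0 0 0 0 -1"

```text
time_s: 7.32
ee_pos: [0.5178, 0.0539, 0.0357]
orientation: [-3.141, 0.003, 0.337]
force: [-0.9, -0.4, -2.0]
width: 0.0513
grasp_force: 63.0
```

Call:
step_arm --moves "0 0.7 0.4 0 0 0 -1; 0 0.7 0.4 0 0 0 -1; 0 0 0.5 0 0 0 -1; 0 0 0.4 0 0 0 -1; 0 0 0.3 0 0 0 -1; 0 0 0.2 0 0 0 -1; 0 0 0.1 0 0 0 -1; 0 0 0.1 0 0 0 -1"

```text
time_s: 7.98
ee_pos: [0.5237, 0.0408, 0.0132]
orientation: [-3.142, 0.0, 0.337]
force: [0.6, -0.6, -2.9]
width: 0.0515
grasp_force: 63.1
```

Call:
step_arm --moves "0 0 0.1 0 0 0 -1; 0 0 0 0 0 0 -1"

```text
time_s: 8.15
ee_pos: [0.5237, 0.0408, 0.0123]
orientation: [3.142, -0.0, 0.337]
force: [-0.8, 0.8, -1.9]
width: 0.0514
grasp_force: 63.1
```

Call:
step_arm --moves "0 0 0.1 0 0 0 -1; 0 0 0.1 0 0 0 -1; 0 0 0.05 0 0 0 -1; 0 0 0 0 0 0 -1"

```text
time_s: 8.48
ee_pos: [0.5238, 0.0407, 0.0102]
orientation: [3.141, -0.0, 0.337]
force: [-1.8, 0.4, 7.3]
width: 0.0514
grasp_force: 63.8
```

Contact made (TCP about 10.5 mm above the underside). Release, rise, and return above the stack.

Call:
step_arm --moves "0 0 0 0 0 0 0.3; 0 0 0 0 0 0 0.6; 0 0 0 0 0 0 1; 0 0 0 0 0 0 1; 0 0 -0.5 0 0 0 1; 0 0 -1.5 0 0 0 1; 0 0 -3 0 0 0 1; 0 0 -3 0 0 0 1"

```text
time_s: 9.15
ee_pos: [0.5227, 0.0406, 0.0903]
orientation: [-3.141, 0.002, 0.337]
force: [1.8, -0.3, -0.5]
width: 0.0854
grasp_force: 0.0
```

Call:
step_arm --moves "0 0 -3 0 0 0 1; 0 0 -3 0 0 0 1; -1 2 -3 0 0 0 1; -1.3 2.5 -3 0 0 0 1; -1.3 2.5 -2 0 0 0 1; -1.3 2.5 -1 0 0 0 1; -1.3 2.5 0 0 0 0 1; -1.3 2.5 0 0 0 0 1"

```text
time_s: 9.82
ee_pos: [0.5008, -0.1223, 0.2412]
orientation: [3.14, -0.002, 0.337]
force: [0.8, -0.0, -0.6]
width: 0.0853
grasp_force: 0.0
```

Call:
step_arm --moves "-1.3 2.5 0 0 0 0.02 1; -1.3 2.5 0 0 0 0.02 1; -1.3 2.2 0 0 0 0 1; -1 1.2 0 0 0 0 1; 0 0 0 0 0 0 1; 0 0 0 0 0 0 1; 0 0 0 0 0 0 1"

```text
time_s: 10.4
ee_pos: [0.4802, -0.2154, 0.24]
orientation: [-3.141, -0.0, 0.297]
force: [0.1, 1.0, 0.1]
width: 0.0852
grasp_force: 0.0
```

```bash
python3 - <<'E'
from h import *
s,c=wrist("w2")
p=proj(c,[(.4657,-.2097,.052)])[0].round().astype(int); print(p)
x0=max(0,p[0]-80);y0=max(0,p[1]-90)
cv2.imwrite("pics/w2.png",crop(s["image"],x0,y0,160,150,4)); cv2.imwrite("pics/w2full.png",s["image"])
E
```

```text
[ 0.4802 -0.2154  0.24  ] [-3.1414e+00 -1.0000e-04  2.9650e-01]
[273 190]
```

View pics/w2.png

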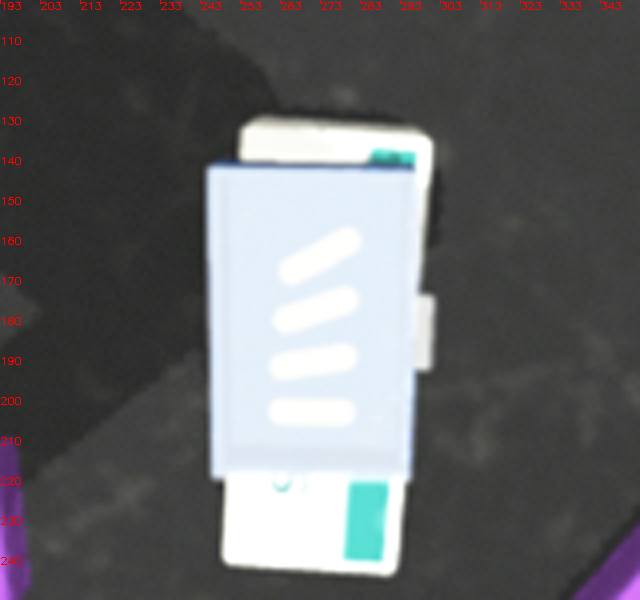

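Blue lid corners at about (245,142),(296,142),(295.5,219.5),(246,219.5), lip on the right; lower carton's near corners at (248.5,242),(292.5,244), far ones at (253,131),(301,134).

```bash
python3 - <<'E'
from h import *
s=pickle.load(open("pics/w2.pkl","rb"));c=cam(s,s["tool"])
for q,z in [([(244.75,142),(296.25,142),(295.5,219.5),(246.25,219.5)],.079),([(253,131),(301.3,134),(292.5,244),(248.5,242)],.052)]:
    P=np.array([onz(c,p,z)[:2] for p in q]); print(P.round(4).tolist(),P.mean(0).round(4))
    for i in range(4): d=P[i]-P[(i+1)%4]; print(np.hypot(*d).round(4),np.degrees(np.arctan(d[1]/d[0])).round(1))
E
```

```text
[[0.5117, -0.167], [0.5269, -0.2168], [0.4476, -0.2414], [0.4319, -0.19]] [ 0.4796 -0.2038]
0.0521 -73.0
0.0831 17.2
0.0537 -73.0
0.0831 16.1
[[0.5227, -0.1701], [0.535, -0.2214], [0.4076, -0.2517], [0.3945, -0.1998]] [ 0.465  -0.2108]
0.0528 -76.5
0.1309 13.4
0.0535 -75.9
0.1315 13.1
```

```bash
python3 - <<'E'
from h import *
plan((.4802,-.2154,.24,.2965),[(.5007,-.1974,.11,.293,7),(.5007,-.1974,.07,.293,5)])
E
```

```text
0.4 -0.2 1.9 0 0 0.001 G; 0.3 -0.2 1.8 0 0 0 G; 0.4 -0.1 1.9 0 0 0.001 G; 0.3 -0.2 1.9 0 0 0 G; 0.4 -0.1 1.8 0 0 0.001 G; 0.3 -0.2 1.9 0 0 0 G; 0.4 -0.1 1.8 0 0 0.001 G; -0 -0 0.8 0 0 -0 G
-0 -0 0.8 0 0 -0 G; -0 -0 0.8 0 0 -0 G; -0 -0 0.8 0 0 -0 G; -0 -0 0.8 0 0 -0.001 G
end 0.5009 -0.1976 0.07 0.2935
```

Call:
step_arm --moves "0.4 -0.2 1.9 0 0 0 1; 0.3 -0.2 1.8 0 0 0 1; 0.4 -0.1 1.9 0 0 0 1; 0.3 -0.2 1.9 0 0 0 1; 0.4 -0.1 1.8 0 0 0 1; 0.3 -0.2 1.9 0 0 0 1; 0.4 -0.1 1.8 0 0 0 1; 0 0 0.8 0 0 0 1"

```text
time_s: 11.12
ee_pos: [0.5008, -0.1964, 0.1]
orientation: [-3.14, 0.001, 0.298]
force: [-1.1, 0.2, 0.5]
width: 0.0857
grasp_force: 0.0
```

Call:
step_arm --moves "0 0 0.8 0 0 0 1; 0 0 0.8 0 0 0 1; 0 0 0.8 0 0 0 1; 0 0 0.8 0 0 0 1; 0 0 0 0 0 0 1; 0 0 0 0 0 0 1"

```text
time_s: 11.62
ee_pos: [0.5007, -0.1981, 0.0696]
orientation: [-3.141, 0.0, 0.297]
force: [-0.2, -0.1, -0.1]
width: 0.0856
grasp_force: 0.0
```

Call:
step_arm --moves "0 0 0.7 0 0 0 1; 0 0 0.7 0 0 0 1; 0 0 0.5 0 0 0 1; 0 0 0 0 0 0 0.5; 0 0 0 0 0 0 0.38; 0 0 0 0 0 0 0.3; 0 0 0 0 0 0 0.2; 0 0 0 0 0 0 0"

```text
time_s: 12.28
ee_pos: [0.5011, -0.1982, 0.0512]
orientation: [3.141, -0.0, 0.297]
force: [-0.7, 0.2, 4.3]
width: 0.053
grasp_force: 63.1
```

Call:
step_arm --moves "0 0 0 0 0 0 -1; 0 0 0 0 0 0 -1; 0 0 0 0 0 0 -1; 0 0 0 0 0 0 -1"

```text
time_s: 12.62
ee_pos: [0.5011, -0.1981, 0.0512]
orientation: [3.141, -0.0, 0.297]
force: [-0.1, 0.5, 6.4]
width: 0.0531
grasp_force: 63.2
```

```bash
python3 - <<'E'
from h import *
plan((.5011,-.1981,.0512,.297),[(.5011,-.1981,.054,.297,2),(.5011,-.1981,.13,.297,6),(.53,0.01,.15,.9,8),(.508,.2275,.10,1.606,9),(.508,.2275,.04,1.606,5)])
E
```

```text
0 0 -0.1 0 0 -0 G; 0 0 -0.2 0 0 -0 G; 0 0 -1.3 0 0 -0 G; 0 0 -1.3 0 0 -0 G; 0 0 -1.2 0 0 -0 G; 0 0 -1.3 0 0 -0 G; 0 0 -1.2 0 0 -0 G; 0 0 -1.3 0 0 -0 G
1.1 -2.4 -0.2 0 0 -0.075 G; 1.3 -2.3 -0.3 0 0 -0.075 G; 1.4 -2.2 -0.2 0 0 -0.075 G; 1.6 -2.1 -0.3 0 0 -0.076 G; 1.8 -1.9 -0.2 0 0 -0.076 G; 1.9 -1.8 -0.3 0 0 -0.075 G; 2 -1.7 -0.2 0 0 -0.076 G; 2.2 -1.4 -0.3 0 0 -0.075 G
1.7 -1.7 0.6 0 0 -0.078 G; 1.9 -1.6 0.6 0 0 -0.079 G; 2 -1.4 0.5 0 0 -0.078 G; 2.1 -1.2 0.6 0 0 -0.079 G; 2.2 -1.1 0.5 0 0 -0.078 G; 2.2 -0.9 0.6 0 0 -0.079 G; 2.3 -0.7 0.5 0 0 -0.078 G; 2.4 -0.5 0.6 0 0 -0.079 G
2.4 -0.4 0.5 0 0 -0.078 G; 0 -0 1.2 0 0 -0 G; 0 -0 1.2 0 0 -0 G; 0 -0 1.2 0 0 -0 G; 0 -0 1.2 0 0 -0 G; 0 -0 1.2 0 0 -0 G
end 0.5081 0.2274 0.0402 1.606
```

Call:
step_arm --moves "0 0 -0.1 0 0 0 -1; 0 0 -0.2 0 0 0 -1; 0 0 -1.3 0 0 0 -1; 0 0 -1.3 0 0 0 -1; 0 0 -1.2 0 0 0 -1; 0 0 -1.3 0 0 0 -1; 0 0 -1.2 0 0 0 -1; 0 0 -1.3 0 0 0 -1"

```text
time_s: 13.28
ee_pos: [0.5007, -0.198, 0.1304]
orientation: [-3.141, 0.0, 0.297]
force: [0.1, -0.5, -1.5]
width: 0.053
grasp_force: 62.9
```

Call:
step_arm --moves "1.1 -2.4 -0.2 0 0 -0.075 -1; 1.3 -2.3 -0.3 0 0 -0.075 -1; 1.4 -2.2 -0.2 0 0 -0.075 -1; 1.6 -2.1 -0.3 0 0 -0.076 -1; 1.8 -1.9 -0.2 0 0 -0.076 -1; 1.9 -1.8 -0.3 0 0 -0.075 -1; 2 -1.7 -0.2 0 0 -0.076 -1; 2.2 -1.4 -0.3 0 0 -0.075 -1"

```text
time_s: 13.95
ee_pos: [0.5298, 0.0111, 0.1499]
orientation: [-3.141, 0.0, 0.904]
force: [0.5, 0.5, -1.3]
width: 0.053
grasp_force: 63.0
```

Call:
step_arm --moves "1.7 -1.7 0.6 0 0 -0.078 -1; 1.9 -1.6 0.6 0 0 -0.079 -1; 2 -1.4 0.5 0 0 -0.078 -1; 2.1 -1.2 0.6 0 0 -0.079 -1; 2.2 -1.1 0.5 0 0 -0.078 -1; 2.2 -0.9 0.6 0 0 -0.079 -1; 2.3 -0.7 0.5 0 0 -0.078 -1; 2.4 -0.5 0.6 0 0 -0.079 -1"

```text
time_s: 14.62
ee_pos: [0.5106, 0.2044, 0.1047]
orientation: [3.142, 0.0, 1.532]
force: [0.3, -0.6, -0.9]
width: 0.0528
grasp_force: 63.0
```

Call:
step_arm --moves "2.4 -0.4 0.5 0 0 -0.078 -1; 0 0 0 0 0 0 -1; 0 0 0 0 0 0 -1; 0 0 0 0 0 0 -1"

```text
time_s: 14.95
ee_pos: [0.5078, 0.2272, 0.0998]
orientation: [-3.141, 0.0, 1.605]
force: [-0.0, -0.0, -0.7]
width: 0.0532
grasp_force: 62.9
```

Call:
step_arm --moves "0 0 1 0 0 0 -1; 0 0 1.8 0 0 0 -1; 0 0 1.8 0 0 0 -1; 0 0 1.8 0 0 0 -1; 0 0 1.2 0 0 0 -1; 0 0 0.8 0 0 0 -1; 0 0 0.6 0 0 0 -1; 0 0 0.2 0 0 0 -1"

```text
time_s: 15.62
ee_pos: [0.5078, 0.227, 0.0071]
orientation: [-3.141, 0.0, 1.605]
force: [-0.4, -1.1, -1.7]
width: 0.0529
grasp_force: 62.9
```

Call:
step_arm --moves "0 0 0.1 0 0 0 -1; 0 0 0.1 0 0 0 -1; 0 0 0 0 0 0 -1"

```text
time_s: 15.87
ee_pos: [0.5083, 0.2275, 0.0062]
orientation: [3.141, -0.0, 1.606]
force: [0.1, -0.1, -1.2]
width: 0.053
grasp_force: 62.9
```

Call:
step_arm --moves "0 0 0.1 0 0 0 -1; 0 0 0.1 0 0 0 -1; 0 0 0 0 0 0 -1"

```text
time_s: 16.12
ee_pos: [0.508, 0.2274, 0.0039]
orientation: [3.141, -0.0, 1.606]
force: [1.3, -0.8, -0.3]
width: 0.0529
grasp_force: 62.9
```

Call:
step_arm --moves "0 0 0.05 0 0 0 -1; 0 0 0.05 0 0 0 -1; 0 0 0 0 0 0 -1"

```text
time_s: 16.37
ee_pos: [0.5079, 0.2274, 0.0027]
orientation: [-3.142, 0.0, 1.606]
force: [-0.4, -1.0, -1.0]
width: 0.0527
grasp_force: 62.9
```

Call:
step_arm --moves "0 0 0.05 0 0 0 -1; 0 0 0.05 0 0 0 -1; 0 0 0 0 0 0 -1"

```text
time_s: 16.62
ee_pos: [0.508, 0.2274, 0.0022]
orientation: [3.141, -0.0, 1.606]
force: [-2.8, -0.1, 9.3]
width: 0.0534
grasp_force: 63.9
```

Call:
step_arm --moves "0 0 0 0 0 0 0.4; 0 0 0 0 0 0 0.7; 0 0 0 0 0 0 1; 0 0 0 0 0 0 1; 0 0 -0.5 0 0 0 1; 0 0 -1.5 0 0 0 1; 0 0 -3 0 0 0 1; 0 0 -3 0 0 0 1"

```text
time_s: 17.28
ee_pos: [0.507, 0.227, 0.0822]
orientation: [-3.139, 0.001, 1.606]
force: [1.8, 0.7, 0.3]
width: 0.0854
grasp_force: 0.0
```

```bash
python3 - <<'E'
from h import *
plan((.508,.2274,.082,1.606),[(.508,.2274,.15,1.606,3),(.51,.03,.23,.337,13)])
E
```

```text
0 0 -2.3 0 0 -0 G; 0 0 -2.2 0 0 -0 G; 0 0 -2.3 0 0 -0 G; -1.5 -0 -0.6 0 0 0.098 G; -1.5 0.1 -0.6 0 0 0.098 G; -1.5 0.3 -0.6 0 0 0.098 G; -1.5 0.4 -0.6 0 0 0.097 G; -1.4 0.5 -0.6 0 0 0.098 G
-1.4 0.7 -0.6 0 0 0.097 G; -1.3 0.8 -0.6 0 0 0.098 G; -1.2 0.9 -0.6 0 0 0.097 G; -1.1 1 -0.6 0 0 0.098 G; -1 1.2 -0.6 0 0 0.097 G; -0.9 1.2 -0.7 0 0 0.098 G; -0.7 1.3 -0.6 0 0 0.097 G; -0.6 1.4 -0.7 0 0 0.098 G
end 0.5103 0.0303 0.23 0.337
```

Call:
step_arm --moves "0 0 -2.3 0 0 0 1; 0 0 -2.2 0 0 0 1; 0 0 -2.3 0 0 0 1; -1.5 0 -0.6 0 0 0.098 1; -1.5 0.1 -0.6 0 0 0.098 1; -1.5 0.3 -0.6 0 0 0.098 1; -1.5 0.4 -0.6 0 0 0.097 1; -1.4 0.5 -0.6 0 0 0.098 1"

```text
time_s: 17.95
ee_pos: [0.5087, 0.1509, 0.1805]
orientation: [3.141, -0.0, 1.112]
force: [0.5, -0.4, -0.0]
width: 0.0854
grasp_force: 0.0
```

Call:
step_arm --moves "-1.4 0.7 -0.6 0 0 0.097 1; -1.3 0.8 -0.6 0 0 0.098 1; -1.2 0.9 -0.6 0 0 0.097 1; -1.1 1 -0.6 0 0 0.098 1; -1 1.2 -0.6 0 0 0.097 1; -0.9 1.2 -0.7 0 0 0.098 1; -0.7 1.3 -0.6 0 0 0.097 1; -0.6 1.4 -0.7 0 0 0.098 1"

```text
time_s: 18.62
ee_pos: [0.5099, 0.0296, 0.2303]
orientation: [-3.142, 0.0, 0.332]
force: [0.0, 0.5, -0.3]
width: 0.0852
grasp_force: 0.0
```

Call:
step_arm --moves "0 0 0 0 0 0 1; 0 0 0 0 0 0 1; 0 0 0 0 0 0 1"

```text
time_s: 18.87
ee_pos: [0.51, 0.0306, 0.2298]
orientation: [-3.141, 0.0, 0.339]
force: [-0.2, 0.0, 0.5]
width: 0.0854
grasp_force: 0.0
```

```bash
python3 - <<'E'
from h import *
from cell import vision
s,c=wrist("w3")
d=vision.snapshot("side");b=vision.snapshot("scene"); pickle.dump((d,b),open("pics/s3.pkl","wb"))
p=proj(c,[(.5237,.0407,.052)])[0].round().astype(int); print(p)
x0=max(0,p[0]-50);y0=max(0,p[1]-90)
o1=crop(s["image"],x0,y0,100,150,4)
o2=np.vstack([crop(d["image"],195,270,100,80,4)[:300],crop(d["image"],270,145,100,75,4)[:300]])
cv2.imwrite("pics/c3.png",np.hstack([o1,o2]))
E
```

```text
[0.51   0.0306 0.2298] [-3.1414e+00  1.0000e-04  3.3890e-01]
[277 167]
```

View pics/c3.png

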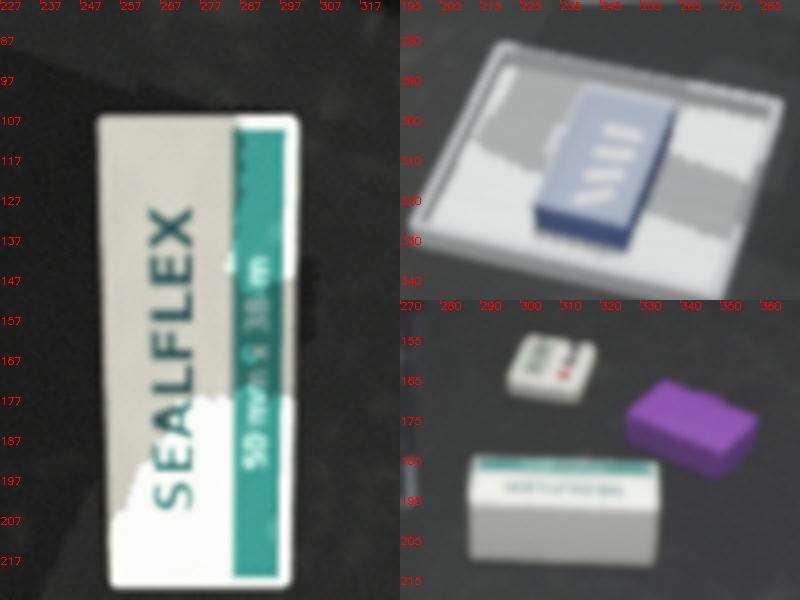

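Blue box lies flat in the tray; the aside carton's top corners are at (251.5,106),(301.75,106),(300,223.75),(254.5,223.75); lower carton in the side view hasn't moved.

```bash
python3 - <<'E'
from h import *
s=pickle.load(open("pics/w3.pkl","rb"));c=cam(s,s["tool"])
P=np.array([onz(c,p,.052)[:2] for p in [(251.5,106),(301.75,106),(300,223.75),(254.5,223.75)]]); print(P.round(4).tolist(),P.mean(0).round(4))
for i in range(4): d=P[i]-P[(i+1)%4]; print(np.hypot(*d).round(4),np.degrees(np.arctan(d[1]/d[0])).round(1))
B=cam(pickle.load(open("pics/s3.pkl","rb"))[0])
Q=np.array([onz(B,p,.052)[:2] for p in [(288.75,184.25),(335,184.5),(334.25,197),(287.5,196.25)]]);print(Q.round(4).tolist(),Q.mean(0).round(4))
plan((.51,.0306,.2298,.339),[(.5237,.0407,.08,.337,8),(.5237,.0407,.011,.337,8)])
E
```

```text
[[0.5746, 0.0863], [0.5919, 0.0373], [0.47, -0.0062], [0.4525, 0.0434]] [0.5222 0.0402]
0.0519 -70.6
0.1294 19.6
0.0526 -70.6
0.1294 19.3
[[0.5335, -0.2199], [0.406, -0.2559], [0.3964, -0.1986], [0.5214, -0.1655]] [ 0.4643 -0.21  ]
0.2 -0.1 1.9 0 0 0 G; 0.2 -0.1 1.9 0 0 0 G; 0.2 -0 1.9 0 0 0 G; 0.2 -0.1 1.9 0 0 0 G; 0.2 -0 1.8 0 0 0.001 G; 0.2 -0.1 1.9 0 0 0 G; 0.2 -0 1.8 0 0 0.001 G; 0.2 -0.1 1.9 0 0 -0 G
0 0 0.9 0 0 -0 G; 0 0 0.9 0 0 -0 G; 0 0 0.8 0 0 -0 G; 0 0 0.9 0 0 -0 G; 0 0 0.8 0 0 -0 G; 0 0 0.9 0 0 -0 G; 0 0 0.8 0 0 -0 G; 0 0 0.9 0 0 -0 G
end 0.5234 0.0406 0.0108 0.337
```

Call:
step_arm --moves "0.2 -0.1 1.9 0 0 0 1; 0.2 -0.1 1.9 0 0 0 1; 0.2 0 1.9 0 0 0 1; 0.2 -0.1 1.9 0 0 0 1; 0.2 0 1.8 0 0 0.001 1; 0.2 -0.1 1.9 0 0 0 1; 0.2 0 1.8 0 0 0.001 1; 0.2 -0.1 1.9 0 0 0 1"

```text
time_s: 19.68
ee_pos: [0.5236, 0.0409, 0.0788]
orientation: [-3.142, 0.0, 0.336]
force: [-0.0, 0.5, 0.5]
width: 0.0854
grasp_force: 0.0
```

Call:
step_arm --moves "0 0 0.9 0 0 0 1; 0 0 0.9 0 0 0 1; 0 0 0.8 0 0 0 1; 0 0 0.9 0 0 0 1; 0 0 0.8 0 0 0 1; 0 0 0.9 0 0 0 1; 0 0 0.8 0 0 0 1; 0 0 0.6 0 0 0 1"

```text
time_s: 20.35
ee_pos: [0.5235, 0.0403, 0.013]
orientation: [-3.142, 0.0, 0.335]
force: [-0.7, -0.6, -0.0]
width: 0.0856
grasp_force: 0.0
```

Call:
step_arm --moves "0 0 0 0 0 0 1; 0 0 0 0 0 0 0.5; 0 0 0 0 0 0 0.35; 0 0 0 0 0 0 0.25; 0 0 0 0 0 0 0.15; 0 0 0 0 0 0 0; 0 0 0 0 0 0 -1; 0 0 0 0 0 0 -1"

```text
time_s: 21.02
ee_pos: [0.5239, 0.0403, 0.0144]
orientation: [3.141, -0.001, 0.335]
force: [-1.0, -1.0, 5.3]
width: 0.0514
grasp_force: 63.1
```

Call:
step_arm --moves "0 0 0 0 0 0 -1; 0 0 0 0 0 0 -1; 0 0 -0.2 0 0 0 -1; 0 0 -0.4 0 0 0 -1; 0 0 -1 0 0 0 -1; 0 0 -2 0 0 0 -1; 0 0 0 0 0 0 -1; 0 0 0 0 0 0 -1"

```text
time_s: 21.68
ee_pos: [0.5246, 0.0403, 0.0511]
orientation: [3.141, -0.002, 0.335]
force: [0.4, 0.3, -2.7]
width: 0.0509
grasp_force: 63.3
```

```bash
python3 - <<'E'
from h import *
plan((.5246,.0403,.0511,.335),[(.515,.0,.12,.335,4),(.4662,-.2102,.12,.232,12)],2)
E
```

```text
-0.56 0.87 -1.72 0 0 -0 G; -0.56 0.87 -1.72 0 0 -0 G; -0.56 0.88 -1.73 0 0 -0 G; -0.55 0.87 -1.72 0 0 -0 G; -0.96 1.52 -0 0 0 0.009 G; -0.95 1.53 -0 0 0 0.009 G; -0.93 1.54 -0 0 0 0.008 G; -0.92 1.54 -0 0 0 0.009 G
-0.91 1.55 -0 0 0 0.008 G; -0.89 1.56 -0 0 0 0.009 G; -0.88 1.57 -0 0 0 0.008 G; -0.87 1.58 -0 0 0 0.009 G; -0.85 1.58 -0 0 0 0.008 G; -0.84 1.59 -0 0 0 0.009 G; -0.83 1.6 -0 0 0 0.008 G; -0.81 1.6 -0 0 0 0.009 G
end 0.4662 -0.2102 0.12 0.232
```

Call:
step_arm --moves "-0.56 0.87 -1.72 0 0 0 -1; -0.56 0.87 -1.72 0 0 0 -1; -0.56 0.88 -1.73 0 0 0 -1; -0.55 0.87 -1.72 0 0 0 -1; -0.96 1.52 0 0 0 0.009 -1; -0.95 1.53 0 0 0 0.009 -1; -0.93 1.54 0 0 0 0.008 -1; -0.92 1.54 0 0 0 0.009 -1"

```text
time_s: 22.35
ee_pos: [0.4972, -0.0707, 0.1184]
orientation: [-3.141, 0.0, 0.3]
force: [0.4, -0.4, -2.6]
width: 0.0511
grasp_force: 63.7
```

Call:
step_arm --moves "-0.91 1.55 0 0 0 0.008 -1; -0.89 1.56 0 0 0 0.009 -1; -0.88 1.57 0 0 0 0.008 -1; -0.87 1.58 0 0 0 0.009 -1; -0.85 1.58 0 0 0 0.008 -1; -0.84 1.59 0 0 0 0.009 -1; -0.83 1.6 0 0 0 0.008 -1; -0.81 1.6 0 0 0 0.009 -1"

```text
time_s: 23.02
ee_pos: [0.4645, -0.2108, 0.1182]
orientation: [-3.141, 0.001, 0.231]
force: [0.5, 0.1, -2.2]
width: 0.0513
grasp_force: 63.7
```

Call:
step_arm --moves "0 0 1 0 0 0 -1; 0 0 1.2 0 0 0 -1; 0 0 1 0 0 0 -1; 0 0 0.5 0 0 0 -1; 0 0 0 0 0 0 -1; 0 0 0 0 0 0 -1; 0 0 0 0 0 0 -1"

```text
time_s: 23.6
ee_pos: [0.4654, -0.2099, 0.0819]
orientation: [3.141, -0.0, 0.232]
force: [0.9, -0.2, -2.0]
width: 0.0516
grasp_force: 63.7
```

Call:
step_arm --moves "0.07 0.05 0.4 0 0 0 -1; 0 0 0.4 0 0 0 -1; 0 0 0.25 0 0 0 -1; 0 0 0 0 0 0 -1; 0 0 0 0 0 0 -1"

```text
time_s: 24.02
ee_pos: [0.4658, -0.2104, 0.071]
orientation: [-3.141, 0.0, 0.232]
force: [-0.1, -0.0, -2.8]
width: 0.0513
grasp_force: 63.7
```

```bash
python3 - <<'E'
from h import *
from cell import vision,monitor
print(monitor.sense()["ee_pos"])
d=vision.snapshot("side");b=vision.snapshot("scene"); pickle.dump((d,b),open("pics/s4.pkl","wb"))
cv2.imwrite("pics/c4.png",np.hstack([crop(b["image"],280,205,65,85,6),crop(d["image"],275,145,68,85,6)]))
E
```

```text
[ 0.46580907 -0.21038951  0.07101713]
```

View pics/c4.png

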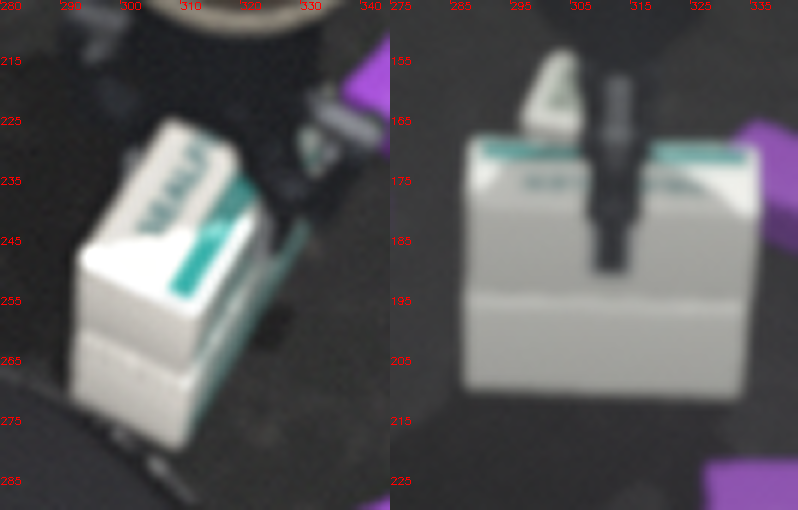

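Upper carton hangs just over the lower, edges in line in both views (side left edge x≈288, right ≈335; scene front corners ≈292/311). Lower gently.

Call:
step_arm --moves "0 0 0.1 0 0 0 -1; 0 0 0.1 0 0 0 -1; 0 0 0.1 0 0 0 -1; 0 0 0 0 0 0 -1"

```text
time_s: 24.45
ee_pos: [0.4659, -0.2104, 0.068]
orientation: [-3.141, 0.0, 0.232]
force: [-0.3, -0.3, -3.2]
width: 0.0511
grasp_force: 63.7
```

Call:
step_arm --moves "0 0 0.05 0 0 0 -1; 0 0 0.05 0 0 0 -1; 0 0 0 0 0 0 -1"

```text
time_s: 24.7
ee_pos: [0.4659, -0.2104, 0.0671]
orientation: [-3.142, 0.0, 0.232]
force: [-0.7, -0.2, -2.9]
width: 0.0514
grasp_force: 63.7
```

Call:
step_arm --moves "0 0 0.05 0 0 0 -1; 0 0 0.05 0 0 0 -1; 0 0 0 0 0 0 -1"

```text
time_s: 24.95
ee_pos: [0.466, -0.2105, 0.0664]
orientation: [3.141, -0.0, 0.232]
force: [-1.5, 0.3, 2.7]
width: 0.051
grasp_force: 64.2
```

Call:
step_arm --moves "0 0 0.05 0 0 0 -1; 0 0 0 0 0 0 -1"

```text
time_s: 25.12
ee_pos: [0.466, -0.2105, 0.0664]
orientation: [3.141, -0.0, 0.232]
force: [-3.6, 2.5, 16.0]
width: 0.0514
grasp_force: 65.8
```

Seated at the expected height. Release, rise, and check.

Call:
step_arm --moves "0 0 -0.05 0 0 0 -1; 0 0 0 0 0 0 0.3; 0 0 0 0 0 0 0.6; 0 0 0 0 0 0 1; 0 0 0 0 0 0 1; 0 0 -0.5 0 0 0 1; 0 0 -1.5 0 0 0 1; 0 0 -3 0 0 0 1"

```text
time_s: 25.78
ee_pos: [0.4643, -0.2096, 0.1147]
orientation: [-3.138, 0.004, 0.232]
force: [-0.5, 0.1, -0.3]
width: 0.0856
grasp_force: 0.0
```

Call:
step_arm --moves "0 0 -3 0 0 0 1; 0 0 -3 0 0 0 1; 0 0 -3 0 0 0 1; 0 0 -3 0 0 0 1; 0 0 -2 0 0 0 1; 0 0 0 0 0 0 1; 0 0 0 0 0 0 1; 0 0 0 0 0 0 1"

```text
time_s: 26.45
ee_pos: [0.4656, -0.2103, 0.2558]
orientation: [-3.141, 0.0, 0.232]
force: [-0.3, 0.2, 0.1]
width: 0.0853
grasp_force: 0.0
```

```bash
python3 - <<'E'
from h import *
from cell import vision
s,c=wrist("w5")
d=vision.snapshot("side");b=vision.snapshot("scene")
cv2.imwrite("pics/c5.png",np.hstack([crop(b["image"],280,205,65,85,6),crop(d["image"],275,145,68,85,6)]))
E
```

```text
[ 0.4656 -0.2103  0.2558] [-3.1413e+00  4.0000e-04  2.3180e-01]
```

View pics/c5.png

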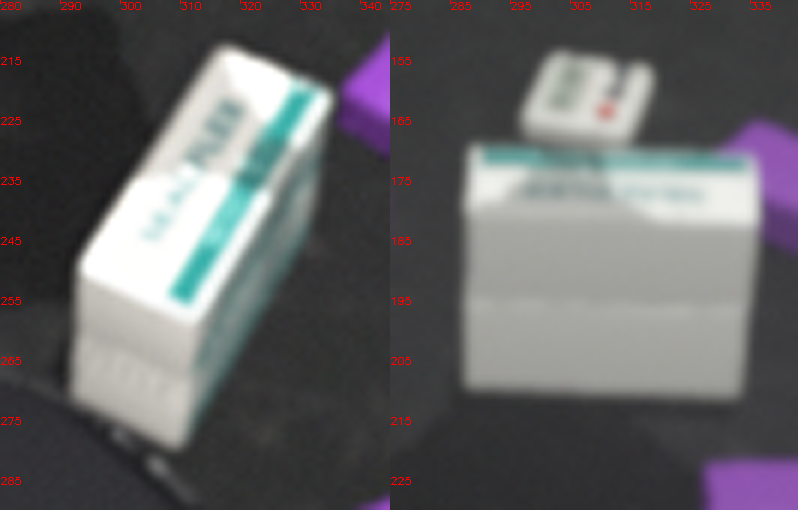

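The cartons are stacked flush: their edges run in one line in both views, with the seam at side y≈195. The lower carton's base corners are still at (287,210) and (334,211), so it hasn't moved.

```bash
python3 -c "
from cell import workorder; print(workorder.finish_job())"
```

```text
the job is handed in; nothing more can be done
None
```

The job is handed in at about 26 s of the 72 s allowed: the blue box lies flat and right way up in the tray, and the upper carton is back on the lower one, which did not move, with edges in line in both camera views.

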